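# Bring the spirit level out of the half-open tool chest

### The job

Bring the long spirit level out of the tool chest for me through the open half of its top, tilting it to get it past the folded lid: the level is longer than the opening, so it will not come out flat. Do not prise it hard against the chest, and leave the sander on the lid and all the other tools and things where they are. Finish while still holding the level in the gripper, in the air and still, with every part of it a good few centimetres higher than the folded lid, so that I can take it from you.

Things in the scene. Friction and masses are not known exactly. Their poses are not given: they have to be found in the camera images.
- opening (a point): Centre of the open half of the plywood tool chest's top, at rim height, 102 mm above the bench. x: along the chest, from the open end towards the lid; y: across it; z: up. The opening is 220 mm (x) by 260 mm (y): end wall's inner face at x = -110 mm, side walls' at y = +-130 mm, lid's free edge at x = +110 mm. The chest's floor is 90 mm below this point. The chest and its lid do not move.
- chest: The chest: origin at the centre of its underside, axes as for the opening, which is centred at x = -110 mm here. Outside 464 mm (x) by 284 mm (y); walls and floor 12 mm; inside 440 by 260 mm, 90 mm deep. The lid covers the +x half: two 12 mm leaves, one folded back on the other, underside at rim height (102 mm above the bench), top at 126 mm, the chest's highest part.
- level_mid (a point): Centre of the spirit level: a straight aluminium bar 400 mm long (x), 44 mm wide (y), 22 mm thick (z), black end caps, three vials, 0.24 to 0.39 kg, balanced here. It lies flat on the chest's floor (centre 23 mm above the bench), about along the chest, x axis pointing under the lid, nearly half of it in the open, 5 to 35 mm short of the end wall. Grip it across its 44 mm.
- level_end_open (a point): Middle of the end face of the level that lies in the open half of the chest (200 mm from its centre).
- level_end_lid (a point): Middle of the end face of the level that lies under the lid (200 mm from its centre).
- level: The level; origin at the centre of its underside as it lies, axes as for its centre.
- sander: Dark palm sander, 125 mm disc, 149 mm high, standing on the folded lid, its rim 45 to 65 mm behind the lid's free edge, its dust canister pointing away from the opening. Origin at the centre of its underside.
- driver: Screwdriver with a wooden handle, 200 mm, lying along the chest against its +y side, about 105 mm from the middle. Origin under its middle.
- brush: Paint brush with a wooden handle, 180 mm, lying along the chest at its -y side, about 107 mm from the middle. Origin under its middle.
- hammer: Hammer, 280 mm long, on the bench to the right of the chest. Origin under its middle.
- sandblock: Cork sanding block, 110 x 65 x 35 mm, on the bench to the right. Origin under its middle.
- can: Closed can, 74 mm wide, 110 mm high, on the bench to the left. Origin at the centre of its base.
- mug: White mug, 92 mm high, on the bench to the left. Origin at the centre of its base.
Things that resemble listed ones, but are neither listed nor needed, are in the scene too. What is shaped like the sander but yellow is not meant.

How it is judged:
By the outcome, as a careful person would: the job done as asked, in the order asked, and still so for the second after the job is handed in, while the arm keeps its last pose, push and grip.
It also fails if it takes over 42 s, if anything falls off the work surface, if the arm or the gripper's body presses on something with over 40 N, if the wrist force passes 120 N, or if a joint passes its speed limit or range.

### The arm

A 6-joint arm with a two-finger parallel gripper is mounted at the origin on the work surface. World frame = base frame: x ahead of the robot, y to its left, z up, the work surface at z = 0. Lengths are in m, angles in rad, forces in N, time in s.
With the tool pointing down it reaches from about 0.35 to 0.975 m from the base axis. Payload 4.9 kg.
Tool frame: the origin (TCP) lies on the centre line of the jaws, within the pads' length; the fingertips stand 14 mm ahead of it and the grasp point (between the pads) lies 5 mm behind it; z points along the fingers, y is the line along which they close (so a half turn about z gives the same grasp; the last joint's range is limited). The gripper opens to 85 mm and grips with 20 to 120 N. Pads are 22 mm wide; open, the fingers measure 114 mm over their backs; the gripper's body (76 mm by 85 mm) begins 54 mm behind the grasp point. The pads swing forward as they close: fully open they stand 13 mm farther back than shut.
Start: joints at [1.187, 0.053, 1.613, -0, 1.476, -0.119], TCP at [0.164, 0.603, 0.245] pointing down, gripper open.
Joint ranges: [-3.01, 3.01], [-1.01, 2.22], [0.06, 2.58], [-1.02, 4.17], [0.09, 2.62], [-3.14, 3.14]. Speed limits (rad/s): [2.57, 2.57, 3.14, 3.14, 3.14, 3.14].

### API

Orientations are given as a unit quaternion [w, x, y, z].
In Python, from plant import * gives the robot as it stands.
- The arm moves only by the tool send_rows, never from a script. Its argument "steps" is a list of rows, each an object with "translation": the shift along the tool's x, y, z in cm, a list of three; "delta_rot": the turn, a rotation vector about the tool's x, y, z in rad, a list of three; "jaw": the finger opening in cm, from 0 to 8.54. In form: [{"translation": [dx, dy, dz], "delta_rot": [rx, ry, rz], "jaw": jaw}, ...]. A call has exactly 8 rows; each row is the pose to reach, as a shift and turn from the pose commanded when the call began, along the tool's axes at that moment; what a row does not reach only later rows make up. A row lasts 1/10 s, in which the tool goes at most 50 mm and 8.59 degrees, less where a joint would pass 70% of its speed; a pose out of reach is approached as far as the arm can. A call with a gripper value outside its range is refused whole. The fingers move at their own pace and stop on an object; the grip force is fixed at half the most. Time passes only in rows, so rows that repeat a pose let the fingers close, or fill a call up. It gives the time, the measured TCP pose, the force, the opening and the grip force at its end, in the units of the state.
- state(): the state, without advancing time (a new reading comes with each control period).
- grab_frame(name): name is "side" or "top" or "wrist"; returns a dict with "pixels" (480x640x3 uint8, blue, green, red), "range_z" (480x640 float32, m along the optical axis (not along the pixel's ray), 0 where there is no reading), "fx", "fy", "cx", "cy" (pixels), "dist" ([k1, k2, p1, p2, k3] as OpenCV has them; the pictures are not rectified), "rvec" (rotation vector, rad) and "tvec" (3), from world to camera coordinates, as OpenCV has them. Camera axes: x right, y down, z forward; pixel columns grow to the right and rows downward; lengths in m; the calibration is good to about 2 mm. A picture is of the moment at which its call begins.
- job_done(): hands the job in; it is judged then, once.
The state is a dict: "time": time; "joint_pos": joint angles; "joint_vel": joint speeds; "joint_efforts": joint torques, N m; "tool_pos": TCP position; "tool_rot": TCP orientation; "contact_force": force on the tool from outside, world axes, zero at the start; "ft_torque": the same for the moment, N m; "gripper_width": opening from 0.0 (shut) to 1.0 (fully open); "grasp_force": force on a finger pad.
Only numpy, scipy, OpenCV 4.12 (cv2) and the standard library are available. Lean on these libraries where they do the work, as an engineer would, in place of code of your own. Each camera call takes 0.05 s, during which the arm holds its last target. There are 200 camera calls.

## Working session

There is one attempt and no reset: what is moved stays moved. The work goes in short steps, Python scripts to look and compute and a tool call to move; the robot and the scene stay as the last step left them, time stands still between calls to the robot, and variables do not carry over. Pictures are saved under pics/ and viewed, at most 10 in all, crops included, and the job is handed in when it is done.

Besides the shell and the picture viewer there is one more tool, called after "Request:" as name([rows], argument=value, ...), one row to a line, values as JSON. send_rows: Moves the arm, as the interface text tells. Its arguments: {"type":"object","properties":{"steps":{"type":"array","items":{"type":"object","properties":{"translation":{"type":"array","items":{"type":"number"}},"delta_rot":{"type":"array","items":{"type":"number"}},"jaw":{"type":"number"}}}}},"required":["steps"]}

```bash
ls; mkdir -p pics; cat > h.py <<'E'
from plant import *
import numpy as np, cv2
from scipy.spatial.transform import Rotation as R
def cam(n):
    f=grab_frame(n); f['K']=np.array([[f['fx'],0,f['cx']],[0,f['fy'],f['cy']],[0,0,1.]]); f['R']=cv2.Rodrigues(np.array(f['rvec'],float))[0]; f['t']=np.array(f['tvec'],float).reshape(3); f['d']=np.array(f['dist'],float); return f
def nrm(f,uv): return cv2.undistortPoints(np.array(uv,float).reshape(-1,1,2),f['K'],f['d']).reshape(-1,2)
def onplane(f,uv,z):
    n=nrm(f,uv); r=np.c_[n,np.ones(len(n))]@f['R']; c=-f['R'].T@f['t']
    return c+r*((z-c[2])/r[:,2])[:,None]
def depthpts(f,uv):
    uv=np.array(uv).reshape(-1,2); n=nrm(f,uv); z=f['range_z'][uv[:,1].astype(int),uv[:,0].astype(int)]
    return (np.c_[n,np.ones(len(n))]*z[:,None]-f['t'])@f['R'], z
def proj(f,P): return cv2.projectPoints(np.array(P,float).reshape(-1,3),np.array(f['rvec'],float),f['t'],f['K'],f['d'])[0].reshape(-1,2)
E
python3 - <<'E'
from h import *
for n in ('top','side'):
    f=cam(n); cv2.imwrite(f'pics/{n}0.png',f['pixels']); print(n,-f['R'].T@f['t'],f['fx'])
s=state(); print(s)
E
```

```text
pics
top [0.38160109 0.06183706 1.53660133] 513.18687729225
side [0.27708287 0.98820702 1.30213126] 487.1693584778787
{'time': 0.1, 'joint_pos': array([ 1.18700073e+00,  5.33146314e-02,  1.61417015e+00, -2.31315198e-05,
        1.47598812e+00, -1.18996127e-01]), 'joint_vel': array([-5.62228851e-04,  3.98029458e-04, -2.84065264e-03, -1.71843078e-03,
        1.69972921e-03, -5.85501420e-05]), 'joint_efforts': array([ 5.42353773e-04, -3.94899380e+01, -3.71364498e+01, -2.65323609e-05,
        3.95374722e-03,  2.99665180e-05]), 'tool_pos': array([0.16337164, 0.60270984, 0.24416314]), 'tool_rot': array([-2.22710883e-04,  1.32012098e-01,  9.91247659e-01, -9.13436597e-04]), 'contact_force': array([-0.25137952,  0.48347445,  0.00881065]), 'ft_torque': array([-0.00184114,  0.04655069, -0.00393637]), 'grasp_force': 0.0, 'gripper_width': 0.9990867196174391}
```

View pics/top0.png

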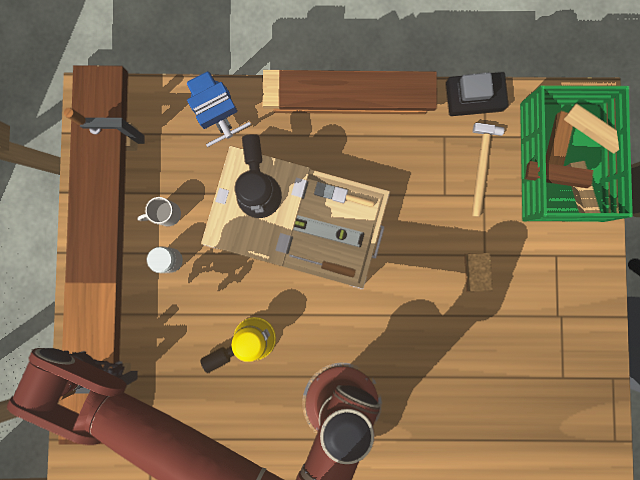

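View pics/side0.png

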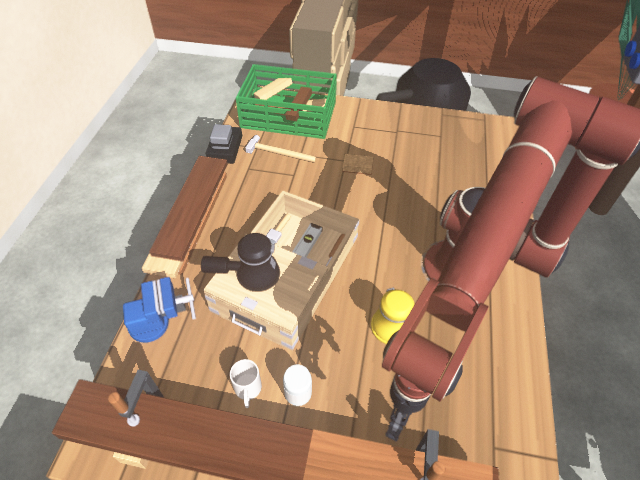

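```bash
cat > m.py <<'E'
from h import *
f=cam('top'); v,u=np.mgrid[120:310,180:420]; uv=np.c_[u.ravel(),v.ravel()]
P,z=depthpts(f,uv); ok=z>0
px=f['pixels'][uv[:,1],uv[:,0]].astype(int)
m=ok&(abs(P[:,2]-0.102)<.006)|ok&(abs(P[:,2]-.126)<.006)
img=np.zeros((480,640),np.uint8); img[uv[m,1],uv[m,0]]=255
n,l,st,_=cv2.connectedComponentsWithStats(img); k=1+st[1:,4].argmax(); 
mm=m&(l[uv[:,1],uv[:,0]]==k)
r=cv2.minAreaRect(P[mm,:2].astype(np.float32)); print('chest',r,cv2.boxPoints(r))
lid=mm&(abs(P[:,2]-.126)<.006); print('lid',cv2.boxPoints(cv2.minAreaRect(P[lid,:2].astype(np.float32))))
sat=px.max(1)-px.min(1)
lv=ok&(abs(P[:,2]-.034)<.007)&(sat<40)&(px.mean(1)>60)
img=np.zeros((480,640),np.uint8); img[uv[lv,1],uv[lv,0]]=255
n,l,st,c=cv2.connectedComponentsWithStats(img); k=1+st[1:,4].argmax(); print(st,c)
a=f['pixels'][120:310,180:420].copy(); b=a.copy(); b[l[120:310,180:420]==k]=(0,0,255); 
cv2.imwrite('pics/crop.png',np.hstack([cv2.resize(a[50:180,80:220],None,fx=2.8,fy=2.8),cv2.resize(b[50:180,80:220],None,fx=2.8,fy=2.8)]))
L=P[lv&(l[uv[:,1],uv[:,0]]==k)]; r=cv2.minAreaRect(L[:,:2].astype(np.float32)); print('level',r,cv2.boxPoints(r),np.median(L[:,2]))
E
python3 m.py
```

```text
chest ((0.536634087562561, 0.13361458480358124), (0.46585237979888916, 0.2861977517604828), 74.86280822753906) [[ 0.337676   -0.05386227]
 [ 0.61394364 -0.12859741]
 [ 0.7355922   0.32109144]
 [ 0.45932454  0.39582658]]
lid [[0.39835423 0.16560747]
 [0.6731619  0.09068877]
 [0.73586565 0.32069093]
 [0.46105796 0.39560962]]
[[     0      0    640    480 306103]
 [   308    177      5      2      5]
 [   314    179      3      1      3]
 [   314    180     34     22    365]
 [   324    182      1      1      1]
 [   361    197      1      1      1]
 [   293    215     71     32    645]
 [   299    221      1      1      1]
 [   303    222      2      2      2]
 [   294    224      2      1      2]
 [   299    225      1      1      1]
 [   302    225      3      2      3]
 [   373    225      1      2      2]
 [   372    229      1      1      1]
 [   380    230      1      1      1]
 [   340    232      1      1      1]
 [   371    233      1      1      1]
 [   343    234      1      1      1]
 [   339    236      1      1      1]
 [   342    237      1      1      1]
 [   370    237
[... 1785 characters left out ...]
       255.5       ]
 [180.         259.5       ]
 [295.         256.        ]
 [297.33333333 257.66666667]
 [301.5        258.5       ]
 [304.         259.        ]
 [364.         259.        ]
 [308.         261.        ]
 [313.30769231 261.69230769]
 [320.         263.25      ]
 [363.         262.5       ]
 [362.         266.        ]
 [361.         270.        ]
 [360.         273.5       ]
 [359.         277.        ]
 [358.         281.        ]]
level ((0.5054131150245667, 0.04340490698814392), (0.20180687308311462, 0.044563841074705124), 75.57534790039062) [[ 0.4586979  -0.04876708]
 [ 0.5018569  -0.05986823]
 [ 0.5521283   0.13557689]
 [ 0.5089693   0.14667805]] 0.031796319069826086
```

View pics/crop.png

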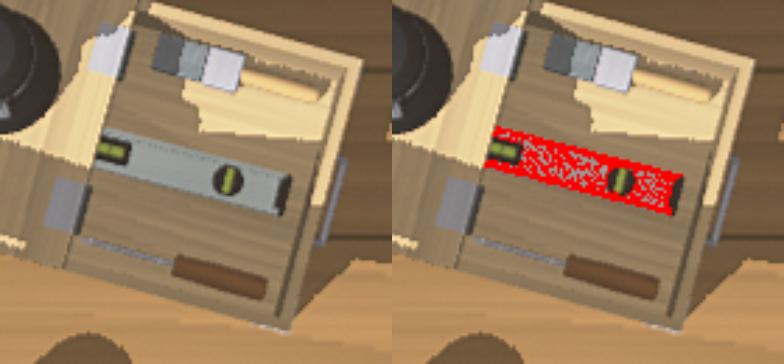

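Candidates for the sander are the black one on the lid at px (258,192) and the yellow one on the bench at (252,340). The black one on the lid is the one listed, and both stay put. The level is the grey bar with vials at (330,231), confirmed in the crop. Its cap is at the right, and it runs under the lid to the left.

Request:
send_rows([
  {"translation": [-1.5, -1.4, -2.5], "delta_rot": [0, 0, 0.1], "jaw": 8.5},
  {"translation": [-4.4, -4.1, -5], "delta_rot": [0, 0, 0.23], "jaw": 8.5},
  {"translation": [-7.4, -6.8, -7.5], "delta_rot": [0, 0, 0.37], "jaw": 8.5},
  {"translation": [-10.7, -9.8, -9], "delta_rot": [0, 0, 0.5], "jaw": 8.5},
  {"translation": [-14, -12.8, -9], "delta_rot": [0, 0, 0.63], "jaw": 8},
  {"translation": [-17.4, -15.9, -9], "delta_rot": [0, 0, 0.77], "jaw": 7.5},
  {"translation": [-20.8, -19, -9], "delta_rot": [0, 0, 0.9], "jaw": 7},
  {"translation": [-24, -22, -9], "delta_rot": [0, 0, 1.03], "jaw": 6.5},
])

```text
time: 0.95
tool_pos: [0.3381, 0.3263, 0.3351]
tool_rot: [0.0, 0.605, 0.796, 0.0]
contact_force: [-0.0, -0.4, 0.5]
gripper_width: 0.762
grasp_force: 0.0
```

```bash
cat >> h.py <<'E'
EX=np.array([.249,.9686,0]); EY=np.array([-.9686,.249,0]); EZ=np.array([0,0,1.]); OC=np.array([.508,.0274,.102])
def Rt(a): # tool: x=EX, y=-EY, z down, then turned by a about tool y
    return R.from_matrix(np.c_[EX,-EY,-EZ])*R.from_rotvec([0,a,0])
def cur():
    s=state(); return np.array(s['tool_pos']), R.from_quat(np.roll(s['tool_rot'],-1))
def delta(p,Rg):
    c,r=cur(); print('cm',np.round(r.inv().apply(np.array(p)-c)*100,2),'rot',np.round((r.inv()*Rg).as_rotvec(),3))
E
python3 - <<'E'
from h import *
G=np.array([.5171,.0889,.035]); Rg=Rt(.175); z=Rg.apply([0,0,1]); T=G+.005*z
print(T); delta(T-.2*z,Rg)
E
```

```text
[0.51731674 0.08974313 0.03007637]
cm [-30.6    9.2   10.81] rot [-0.046  0.171  0.521]
```

Request:
send_rows([
  {"translation": [-4, 1.2, 0.5], "delta_rot": [-0.005, 0.02, 0.07], "jaw": 6},
  {"translation": [-8.3, 2.5, 1.5], "delta_rot": [-0.011, 0.042, 0.13], "jaw": 6},
  {"translation": [-12.7, 3.8, 3], "delta_rot": [-0.018, 0.068, 0.21], "jaw": 6},
  {"translation": [-17.1, 5.1, 4.5], "delta_rot": [-0.025, 0.095, 0.29], "jaw": 6},
  {"translation": [-21.5, 6.4, 6], "delta_rot": [-0.033, 0.12, 0.37], "jaw": 6},
  {"translation": [-25.5, 7.6, 7.5], "delta_rot": [-0.04, 0.15, 0.45], "jaw": 6},
  {"translation": [-28.5, 8.6, 9], "delta_rot": [-0.046, 0.171, 0.521], "jaw": 6},
  {"translation": [-30.6, 9.2, 10.8], "delta_rot": [-0.046, 0.171, 0.521], "jaw": 6},
])

```text
time: 1.75
tool_pos: [0.5103, 0.0562, 0.2267]
tool_rot: [-0.053, 0.787, 0.611, 0.069]
contact_force: [0.6, 0.6, 0.4]
gripper_width: 0.702
grasp_force: 0.0
```

```bash
python3 - <<'E'
from h import *
G=np.array([.5171,.0889,.035]); Rg=Rt(.175); z=Rg.apply([0,0,1]); T=G+.005*z
delta(T-.2*z,Rg); delta(T,Rg); print(state()['gripper_width'])
f=cam('wrist')
# predicted level outline: corners of open top at opening coordinates
lv=np.array([.5054,.0434,.034])
pts=[lv+EX*a+EY*b for a,b in((-.1,.022),(-.1,-.022),(.1,-.022),(.1,.022))]
lid=[OC+EX*.11+EY*b+EZ*.024 for b in(.12,-.12)]
im=f['pixels'].copy()
for q in proj(f,pts): cv2.circle(im,tuple(map(int,q)),4,(0,0,255),-1)
for q in proj(f,lid+[G]): cv2.circle(im,tuple(map(int,q)),4,(0,255,0),-1)
cv2.imwrite('pics/w1.png',im); print(proj(f,pts+lid+[G]))
E
```

```text
cm [-0.05 -0.16 -0.04] rot [ 0.001 -0.     0.001]
cm [-0.06 -0.17 19.96] rot [ 0.001 -0.     0.001]
0.7020413441772647
[[294.103152   381.53055665]
 [342.27893364 381.60170854]
 [343.91328796 158.74319143]
 [292.87904052 158.67686726]
 [135.79119233 147.01569665]
 [520.3720423  147.60760688]
 [318.33485764 220.32881154]]
```

View pics/w1.png

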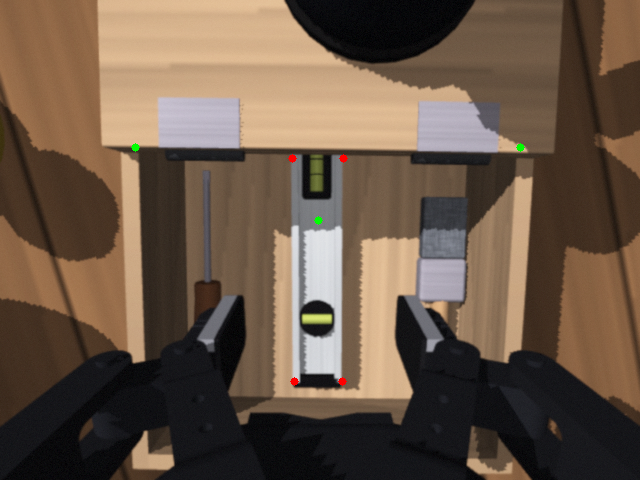

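The wrist view shows the level at columns 292–342, with its cap end at row 386. The lid edge is at row ~150 and the grip point at (318,220), and the predictions match. Now I descend.

Request:
send_rows([
  {"translation": [0, -0.1, 3], "delta_rot": [0, 0, 0], "jaw": 6},
  {"translation": [0, -0.1, 6.5], "delta_rot": [0, 0, 0], "jaw": 6},
  {"translation": [0, -0.1, 10], "delta_rot": [0, 0, 0], "jaw": 6},
  {"translation": [0, -0.1, 13], "delta_rot": [0, 0, 0], "jaw": 6},
  {"translation": [0, -0.1, 16], "delta_rot": [0, 0, 0], "jaw": 6},
  {"translation": [0, -0.1, 18], "delta_rot": [0, 0, 0], "jaw": 6},
  {"translation": [0, -0.1, 19.2], "delta_rot": [0, 0, 0], "jaw": 6},
  {"translation": [0, -0.1, 19.7], "delta_rot": [0, 0, 0], "jaw": 6},
])

```text
time: 2.6
tool_pos: [0.5161, 0.0927, 0.0322]
tool_rot: [-0.054, 0.785, 0.613, 0.068]
contact_force: [-0.6, -0.4, -0.1]
gripper_width: 0.702
grasp_force: 0.0
```

Request:
send_rows([
  {"translation": [-0.2, 0, 0.15], "delta_rot": [0, 0, 0], "jaw": 6},
  {"translation": [-0.2, 0, 0.15], "delta_rot": [0, 0, 0], "jaw": 5},
  {"translation": [-0.2, 0, 0.15], "delta_rot": [0, 0, 0], "jaw": 4.4},
  {"translation": [-0.2, 0, 0.15], "delta_rot": [0, 0, 0], "jaw": 3.5},
  {"translation": [-0.2, 0, 0.15], "delta_rot": [0, 0, 0], "jaw": 3},
  {"translation": [-0.2, 0, 0.15], "delta_rot": [0, 0, 0], "jaw": 3},
  {"translation": [-0.2, 0, 0.15], "delta_rot": [0, 0, 0], "jaw": 3},
  {"translation": [-0.2, 0, 0.15], "delta_rot": [0, 0, 0], "jaw": 3},
])

```text
time: 3.4
tool_pos: [0.5175, 0.0904, 0.0331]
tool_rot: [-0.053, 0.786, 0.613, 0.07]
contact_force: [-3.2, -0.6, 6.5]
gripper_width: 0.5
grasp_force: 62.5
```

```bash
python3 - <<'E'
from h import *
s=state(); print(s['tool_pos'],s['contact_force'],s['ft_torque'],s['grasp_force'],s['gripper_width'])
c,r=cur(); G=c-.005*r.apply([0,0,1]); print('G opening', (G-OC)@np.c_[EX,EY,EZ])
E
```

```text
[0.51745658 0.09035657 0.03305515] [-3.16216502 -0.63950414  6.51738139] [-0.03969617  0.56444424  0.16743452] 62.469871044158936 0.49984208511624995
G opening [ 0.06246222  0.00652146 -0.0640215 ]
```

```bash
cat > plan.py <<'E'
from h import *
# 2D (x,z mm) in opening frame; F = level's lower lid-end corner, theta = tilt (open end up)
c,r=cur(); G0=(c-.005*r.apply([0,0,1])-OC)@np.c_[EX,EY,EZ]*1000
F0=np.array([310.,-90.]); g=np.array([G0[0],G0[2]])-F0; T0=.175
def rot(a): return np.array([[np.cos(a),np.sin(a)],[-np.sin(a),np.cos(a)]]) # x->-z for +a: raises -x end
def pose(F,th):
    a=np.radians(th); G=np.array(F)+rot(a)@g; b=a-T0
    body=G+rot(b)@np.array([38,54]); body2=G+rot(b)@np.array([38,130])
    B=lambda x:F[1]+(F[0]-x)*np.tan(a); end=np.array(F)+rot(a)@np.array([-400,0])
    topc=np.array(F)+rot(a)@np.array([0,22])
    print(th,F,'G',G.round(),'lidgap',round(-(B(110)+22/np.cos(a)),1),'wallgap',round(B(-110),1),'end',end.round(),'top lid corner',topc.round(),'body',body.round(),body2.round())
    Gw=OC+(EX*G[0]+EY*G0[1]+EZ*G[1])/1000; Rg=Rt(-b); return Gw+.005*Rg.apply([0,0,1]),Rg
seq=[((310,-86),0),((309,-85),5),((306,-85),10),((303,-85),14.5),((255,-73),14.5),((180,-53),14.5),((110,-35),14.5),((60,-22),14.5),((30,60),14.5),((30,120),8)]
if __name__=='__main__':
    for F,th in seq: delta(*pose(F,th))
E
python3 plan.py
```

```text
0 (310, -86) G [ 62. -60.] lidgap 64.0 wallgap -86.0 end [-90. -86.] top lid corner [310. -64.] body [90. -0.] [77. 75.]
cm [ 0.07  0.   -0.39] rot [ 0.001 -0.     0.006]
5 (309, -85) G [ 65. -38.] lidgap 45.5 wallgap -48.3 end [-89. -50.] top lid corner [311. -63.] body [98. 20.] [91. 95.]
cm [ 0.64  0.01 -2.57] rot [ 0.001 -0.088  0.006]
10 (306, -85) G [ 67. -16.] lidgap 28.1 wallgap -11.6 end [-88. -16.] top lid corner [310. -63.] body [105.  38.] [105. 114.]
cm [ 1.16  0.01 -4.62] rot [ 0.001 -0.175  0.006]
14.5 (303, -85) G [70.  2.] lidgap 12.4 wallgap 21.8 end [-84.  15.] top lid corner [309. -64.] body [112.  53.] [118. 129.]
cm [ 1.76  0.02 -6.4 ] rot [ 0.002 -0.253  0.005]
14.5 (255, -73) G [22. 14.] lidgap 12.8 wallgap 21.4 end [-132.   27.] top lid corner [261. -52.] body [64. 65.] [ 70. 141.]
cm [-2.76 -0.01 -8.42] rot [ 0.002 -0.253  0.005]
14.5 (180, -53) G [-53.  34.] lidgap 12.2 wallgap 22.0 end [-207.   47.] top lid corner [186. -32.] body [-11.  85.] [ -5. 161.]
cm [ -9.8   -0.04 -11.7 ] rot [ 0.002 -0.253  0.005]
14.5 (110, -35) G [-123.   52.] lidgap 12.3 wallgap 21.9 end [-277.   65.] top lid corner [116. -14.] body [-81. 103.] [-75. 179.]
cm [-16.38  -0.08 -14.69] rot [ 0.002 -0.253  0.005]
14.5 (60, -22) G [-173.   65.] lidgap 12.2 wallgap 22.0 end [-327.   78.] top lid corner [66. -1.] body [-131.  116.] [-125.  192.]
cm [-21.07  -0.1  -16.84] rot [ 0.002 -0.253  0.005]
14.5 (30, 60) G [-203.  147.] lidgap -62.0 wallgap 96.2 end [-357.  160.] top lid corner [36. 81.] body [-161.  198.] [-155.  274.]
cm [-22.6   -0.1  -25.44] rot [ 0.002 -0.253  0.005]
8 (30, 120) G [-212.  180.] lidgap -131.0 wallgap 139.7 end [-366.  176.] top lid corner [ 33. 142.] body [-175.  235.] [-178.  311.]
cm [-22.79  -0.1  -28.83] rot [ 0.001 -0.14   0.006]
```

Request:
send_rows([
  {"translation": [0.1, 0, -0.4], "delta_rot": [0, 0, 0], "jaw": 3},
  {"translation": [0.2, 0, -1.2], "delta_rot": [0, -0.033, 0], "jaw": 3},
  {"translation": [0.4, 0, -1.9], "delta_rot": [0, -0.06, 0], "jaw": 3},
  {"translation": [0.5, 0, -2.6], "delta_rot": [0, -0.088, 0], "jaw": 3},
  {"translation": [0.5, 0, -3.3], "delta_rot": [0, -0.12, 0], "jaw": 3},
  {"translation": [0.5, 0, -4.0], "delta_rot": [0, -0.15, 0], "jaw": 3},
  {"translation": [0.5, 0, -4.6], "delta_rot": [0, -0.175, 0], "jaw": 3},
  {"translation": [0.5, 0, -4.6], "delta_rot": [0, -0.175, 0], "jaw": 3},
])

```text
time: 4.2
tool_pos: [0.5164, 0.0879, 0.0784]
tool_rot: [0.001, 0.788, 0.615, 0.001]
contact_force: [1.0, -0.0, -2.2]
gripper_width: 0.499
grasp_force: 61.4
```

```bash
python3 - <<'E'
from h import *
s=state(); print(s['contact_force'],s['ft_torque'],s['grasp_force'],s['gripper_width'])
f=cam('wrist'); cv2.imwrite('pics/w2.png',f['pixels'])
f=cam('side'); im=f['pixels'][180:360,180:400]
# level tilt from depth along level axis
c,r=cur(); G=(c-.005*r.apply([0,0,1])); print('G',(G-OC)@np.c_[EX,EY,EZ],'tool tilt deg',np.degrees((Rt(0).inv()*r).as_rotvec()))
f=cam('top')
for x in np.arange(-.1,.1,.01):
    p=OC+EX*x+EY*.0065; q=proj(f,[p])[0].round().astype(int); P,_=depthpts(f,[q]); print(((P[0]-OC)@np.c_[EX,EY,EZ]*1000).round(),end=' ')
cv2.imwrite('pics/s2.png',np.hstack([cv2.resize(im,(440,360))]))
E
```

```text
[ 1.00778818 -0.00800704 -2.23102785] [-0.15277515 -0.01443452 -0.00386236] 61.44997000694275 0.4987161863674885
G [ 0.06024233  0.00762635 -0.01956923] tool tilt deg [-0.0044763   0.01937494 -0.31147274]
[-107.   -1.  -86.] [-89.   7.   6.] [-80.   7.   5.] [-69.   5. -10.] [-60.   5.  -9.] [-51.   4.  -9.] [-40.   5.  -7.] [-32.   6. -12.] [-20.   7.  -6.] [-11.   6. -12.] [  1.  34. 305.] [  8.  33. 302.] [ 18.  29. 261.] [ 25.  29. 263.] [ 34.  30. 269.] [ 41.  29. 271.] [ 48.  29. 271.] [ 57.  30. 277.] [ 64.  31. 270.] [ 74.  31. 274.]
```

View pics/w2.png

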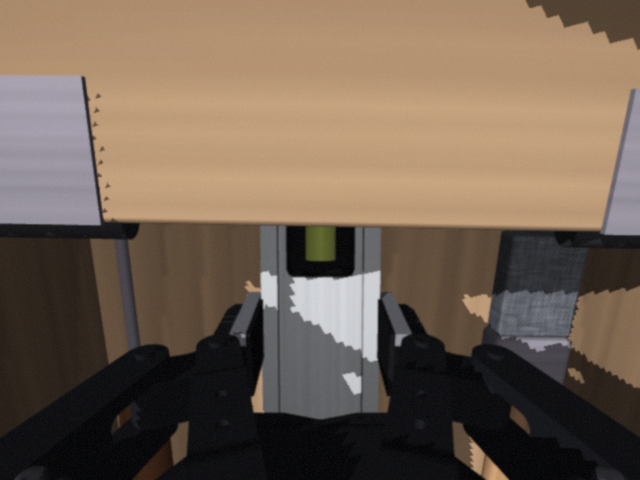

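The level (columns 262–380) is held between the pads and tilted about 10°. The lid edge is at row ~225, still clear of it. Next I tilt a bit more and slide it out.

```bash
sed -i 's/^F0=.*/F0=np.array([310.,-90.]); g=np.array([-247.5,26.]); T0=.175/; s/^seq=.*/seq=[((290,-83),12.5),((282,-82),14.5),((235,-69),14.5),((180,-54),14.5),((110,-36),14.5),((60,-23),14.5),((30,60),14.5),((30,120),8)]/' plan.py; python3 plan.py
```

```text
12.5 (290, -83) G [54. -4.] lidgap 20.6 wallgap 5.7 end [-101.    4.] top lid corner [295. -62.] body [94. 48.] [ 98. 124.]
cm [-0.63 -0.   -1.58] rot [-0.    -0.043  0.005]
14.5 (282, -82) G [49.  5.] lidgap 14.8 wallgap 19.4 end [-105.   18.] top lid corner [288. -61.] body [91. 56.] [ 97. 132.]
cm [-1.16 -0.01 -2.5 ] rot [-0.    -0.078  0.005]
14.5 (235, -69) G [ 2. 18.] lidgap 13.9 wallgap 20.2 end [-152.   31.] top lid corner [241. -48.] body [44. 69.] [ 50. 145.]
cm [-5.86 -0.03 -3.8 ] rot [-0.    -0.078  0.005]
14.5 (180, -54) G [-53.  33.] lidgap 13.2 wallgap 21.0 end [-207.   46.] top lid corner [186. -33.] body [-11.  84.] [ -5. 160.]
cm [-11.36  -0.06  -5.3 ] rot [-0.    -0.078  0.005]
14.5 (110, -36) G [-123.   51.] lidgap 13.3 wallgap 20.9 end [-277.   64.] top lid corner [116. -15.] body [-81. 102.] [-75. 178.]
cm [-18.36  -0.1   -7.1 ] rot [-0.    -0.078  0.005]
14.5 (60, -23) G [-173.   64.] lidgap 13.2 wallgap 21.0 end [-327.   77.] top lid corner [66. -2.] body [-131.  115.] [-125.  191.]
cm [-23.36  -0.13  -8.4 ] rot [-0.    -0.078  0.005]
14.5 (30, 60) G [-203.  147.] lidgap -62.0 wallgap 96.2 end [-357.  160.] top lid corner [36. 81.] body [-161.  198.] [-155.  274.]
cm [-26.36  -0.15 -16.7 ] rot [-0.    -0.078  0.005]
8 (30, 120) G [-211.  180.] lidgap -131.0 wallgap 139.7 end [-366.  176.] top lid corner [ 33. 142.] body [-175.  236.] [-178.  311.]
cm [-27.14  -0.15 -20.01] rot [-0.001  0.035  0.005]
```

Request:
send_rows([
  {"translation": [0, 0, -0.7], "delta_rot": [0, -0.015, 0], "jaw": 3},
  {"translation": [-0.2, 0, -1.4], "delta_rot": [0, -0.035, 0], "jaw": 3},
  {"translation": [-0.5, 0, -2.0], "delta_rot": [0, -0.055, 0], "jaw": 3},
  {"translation": [-0.9, 0, -2.5], "delta_rot": [0, -0.078, 0], "jaw": 3},
  {"translation": [-1.3, 0, -2.6], "delta_rot": [0, -0.078, 0], "jaw": 3},
  {"translation": [-2.2, 0, -2.8], "delta_rot": [0, -0.078, 0], "jaw": 3},
  {"translation": [-3.2, 0, -3.1], "delta_rot": [0, -0.078, 0], "jaw": 3},
  {"translation": [-4.2, 0, -3.4], "delta_rot": [0, -0.078, 0], "jaw": 3},
])

```text
time: 5.15
tool_pos: [0.505, 0.0458, 0.1115]
tool_rot: [0.024, 0.788, 0.614, -0.031]
contact_force: [-0.2, -0.5, -2.9]
gripper_width: 0.5
grasp_force: 61.4
```

```bash
sed -i 's/^seq=.*/seq=[((235,-69),14.5),((180,-54),14.5),((110,-36),14.5),((60,-23),14.5),((30,60),14.5),((30,120),8)]/' plan.py; python3 - <<'E'
from plan import *
s=state(); print(s['tool_pos'],s['contact_force'],s['ft_torque'],s['grasp_force'])
f=cam('side'); im=f['pixels'][150:350,180:420]; cv2.imwrite('pics/s3.png',cv2.resize(im,(720,600)))
for F,th in seq: delta(*pose(F,th))
E
```

```text
[0.50497783 0.04580076 0.11153113] [-0.17363265 -0.51508285 -2.8549309 ] [-0.02217709 -0.03011505 -0.03408207] 61.4416229724884
14.5 (235, -69) G [ 2. 18.] lidgap 13.9 wallgap 20.2 end [-152.   31.] top lid corner [241. -48.] body [44. 69.] [ 50. 145.]
cm [-1.47 -0.05 -0.18] rot [0.001 0.001 0.004]
14.5 (180, -54) G [-53.  33.] lidgap 13.2 wallgap 21.0 end [-207.   46.] top lid corner [186. -33.] body [-11.  84.] [ -5. 160.]
cm [-7.07 -0.07 -1.24] rot [0.001 0.001 0.004]
14.5 (110, -36) G [-123.   51.] lidgap 13.3 wallgap 20.9 end [-277.   64.] top lid corner [116. -15.] body [-81. 102.] [-75. 178.]
cm [-14.19  -0.1   -2.48] rot [0.001 0.001 0.004]
14.5 (60, -23) G [-173.   64.] lidgap 13.2 wallgap 21.0 end [-327.   77.] top lid corner [66. -2.] body [-131.  115.] [-125.  191.]
cm [-19.28  -0.12  -3.38] rot [0.001 0.001 0.004]
14.5 (30, 60) G [-203.  147.] lidgap -62.0 wallgap 96.2 end [-357.  160.] top lid corner [36. 81.] body [-161.  198.] [-155.  274.]
cm [-22.92  -0.13 -11.42] rot [0.001 0.001 0.004]
8 (30, 120) G [-211.  180.] lidgap -131.0 wallgap 139.7 end [-366.  176.] top lid corner [ 33. 142.] body [-175.  236.] [-178.  311.]
cm [-23.96  -0.13 -14.65] rot [0.001 0.115 0.004]
```

View pics/s3.png

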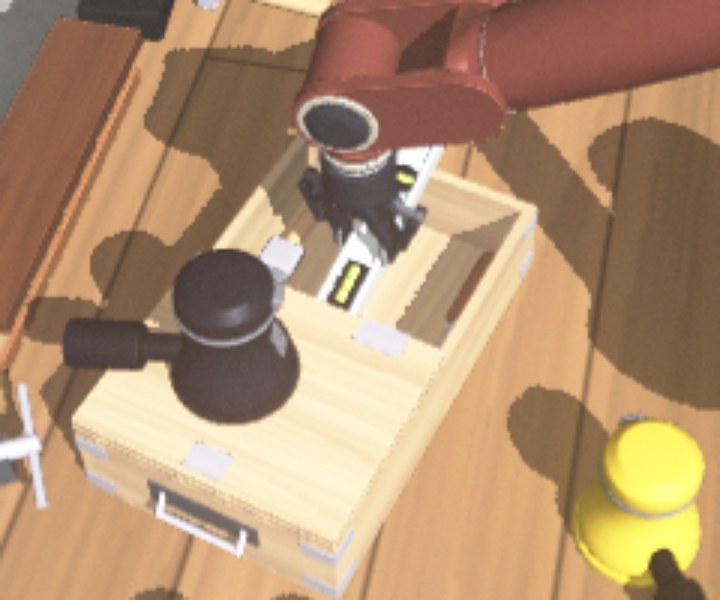

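The side view shows the level tilted up over the far wall, its black vial window visible at (348,285). The sander at (235,330) is untouched and well clear of the wrist. Now I slide it out along its axis.

Request:
send_rows([
  {"translation": [-1.5, 0, -0.2], "delta_rot": [0, 0, 0], "jaw": 3},
  {"translation": [-3.5, 0, -0.6], "delta_rot": [0, 0, 0], "jaw": 3},
  {"translation": [-5.7, 0, -1.0], "delta_rot": [0, 0, 0], "jaw": 3},
  {"translation": [-8, 0, -1.4], "delta_rot": [0, 0, 0], "jaw": 3},
  {"translation": [-10.3, 0, -1.8], "delta_rot": [0, 0, 0], "jaw": 3},
  {"translation": [-12.6, 0, -2.2], "delta_rot": [0, 0, 0], "jaw": 3},
  {"translation": [-14.2, 0, -2.5], "delta_rot": [0, 0, 0], "jaw": 3},
  {"translation": [-14.9, 0, -2.6], "delta_rot": [0, 0, 0], "jaw": 3},
])

```text
time: 6.0
tool_pos: [0.4695, -0.0971, 0.1499]
tool_rot: [0.025, 0.789, 0.614, -0.03]
contact_force: [0.7, 0.6, -2.4]
gripper_width: 0.497
grasp_force: 61.4
```

```bash
sed -i 's/^seq=.*/seq=[((50,-20),14.5),((30,10),14.5),((30,90),14.5),((10,145),4),((10,165),2)]/' plan.py; python3 - <<'E'
from plan import *
s=state(); print(s['tool_pos'],s['contact_force'],s['ft_torque'],s['grasp_force'],s['joint_pos'])
f=cam('top'); im=f['pixels'][120:320,230:530]; cv2.imwrite('pics/t4.png',cv2.resize(im,(780,520)))
for F,th in seq: delta(*pose(F,th))
E
```

```text
[ 0.46945886 -0.09713406  0.1499151 ] [ 0.74853533  0.60430535 -2.43286781] [-0.01571477 -0.01564873 -0.00776383] 61.44077181816101 [-0.31582555 -0.22353732  2.03654536 -0.0805775   1.32259412 -0.04771468]
14.5 (50, -20) G [-183.   67.] lidgap 12.8 wallgap 21.4 end [-337.   80.] top lid corner [56.  1.] body [-141.  118.] [-135.  194.]
cm [-5.41 -0.02 -1.01] rot [0.002 0.001 0.003]
14.5 (30, 10) G [-203.   97.] lidgap -12.0 wallgap 46.2 end [-357.  110.] top lid corner [36. 31.] body [-161.  148.] [-155.  224.]
cm [-7.64 -0.02 -3.84] rot [0.002 0.001 0.003]
14.5 (30, 90) G [-203.  177.] lidgap -92.0 wallgap 126.2 end [-357.  190.] top lid corner [ 36. 111.] body [-161.  228.] [-155.  304.]
cm [-8.270e+00 -1.000e-02 -1.181e+01] rot [0.002 0.001 0.003]
4 (10, 145) G [-235.  188.] lidgap -160.1 wallgap 153.4 end [-389.  173.] top lid corner [ 12. 167.] body [-203.  246.] [-211.  321.]
cm [-11.46  -0.02 -12.67] rot [0.001 0.184 0.003]
2 (10, 165) G [-236.  200.] lidgap -183.5 wallgap 169.2 end [-390.  179.] top lid corner [ 11. 187.] body [-206.  258.] [-217.  334.]
cm [-11.67  -0.02 -13.81] rot [0.001 0.219 0.003]
```

View pics/t4.png

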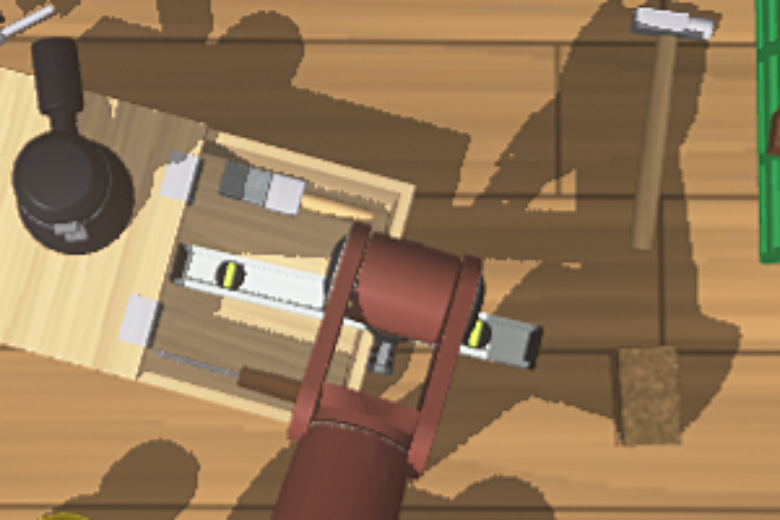

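The level's lid-end cap at (180,262) has come out from under the lid edge (col ~172). The screwdriver, brush and sander haven't moved. Next I pull clear, lift and level off.

Request:
send_rows([
  {"translation": [-2, 0, -0.4], "delta_rot": [0, 0, 0], "jaw": 3},
  {"translation": [-4, 0, -0.8], "delta_rot": [0, 0, 0], "jaw": 3},
  {"translation": [-6, 0, -1.8], "delta_rot": [0, 0, 0], "jaw": 3},
  {"translation": [-7.5, 0, -3.5], "delta_rot": [0, 0, 0], "jaw": 3},
  {"translation": [-8, 0, -5.5], "delta_rot": [0, 0, 0], "jaw": 3},
  {"translation": [-8.2, 0, -8], "delta_rot": [0, 0, 0], "jaw": 3},
  {"translation": [-8.5, 0, -10.3], "delta_rot": [0, 0.02, 0], "jaw": 3},
  {"translation": [-9, 0, -12], "delta_rot": [0, 0.05, 0], "jaw": 3},
])

```text
time: 6.85
tool_pos: [0.4506, -0.1726, 0.2773]
tool_rot: [0.009, 0.788, 0.615, -0.01]
contact_force: [0.1, 0.3, -2.4]
gripper_width: 0.5
grasp_force: 61.5
```

Request:
send_rows([
  {"translation": [-0.5, 0, -1], "delta_rot": [0, 0.03, 0], "jaw": 3},
  {"translation": [-1, 0, -2], "delta_rot": [0, 0.06, 0], "jaw": 3},
  {"translation": [-1.3, 0, -2.8], "delta_rot": [0, 0.09, 0], "jaw": 3},
  {"translation": [-1.5, 0, -3.2], "delta_rot": [0, 0.11, 0], "jaw": 3},
  {"translation": [-1.5, 0, -3.2], "delta_rot": [0, 0.12, 0], "jaw": 3},
  {"translation": [-1.5, 0, -3.2], "delta_rot": [0, 0.12, 0], "jaw": 3},
  {"translation": [-1.5, 0, -3.2], "delta_rot": [0, 0.12, 0], "jaw": 3},
  {"translation": [-1.5, 0, -3.2], "delta_rot": [0, 0.12, 0], "jaw": 3},
])

```text
time: 7.65
tool_pos: [0.4466, -0.1865, 0.3076]
tool_rot: [-0.029, 0.788, 0.614, 0.036]
contact_force: [0.4, 0.4, -2.8]
gripper_width: 0.496
grasp_force: 61.5
```

```bash
python3 - <<'E'
from plan import *
s=state(); print(s['time'],s['tool_pos'],s['contact_force'],s['ft_torque'],s['grasp_force'],abs(s['joint_vel']).max())
c,r=cur(); print('tilt',np.degrees((Rt(0).inv()*r).as_rotvec()))
Rl=r*R.from_rotvec([0,-T0,0]) # level axes
G=c-.005*r.apply([0,0,1])
for x in(-.1525,.2475):
    for z in(.026,.004): print('corner',G+Rl.apply([x,0,z]))
f=cam('side'); g=f['pixels']; cv2.imwrite('pics/s5.png',g)
E
```

```text
7.65 [ 0.44660285 -0.18652143  0.30763385] [ 0.42722598  0.43076804 -2.81975153] [-0.15261931  0.03696404 -0.04528526] 61.45254135131836 0.004404353020454039
tilt [ 0.05167455  5.29202569 -0.32492814]
corner [ 0.40896386 -0.33645609  0.2992887 ]
corner [ 0.40941952 -0.33469824  0.32121363]
corner [0.5059902  0.0501908  0.26627246]
corner [0.50644586 0.05194865 0.28819738]
```

View pics/s5.png

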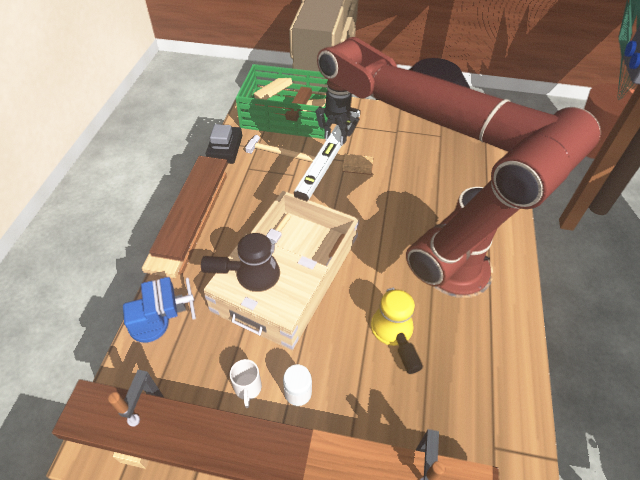

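The level is held in the air, with its cap at (302,195). Predicted lowest corner is at z 0.266, 14 cm above the lid. The sander at (257,260) and everything else are in place.

```bash
python3 - <<'E'
from h import *
f=cam('side'); print(proj(f,[[.506,.051,.277],[.506,.051,.2]]))
print(job_done())
E
```

```text
[[300.16389832 197.14629704]
 [300.67441805 214.74729804]]
the job is handed in; nothing more can be done
None
```

The level is out of the chest and held still in the gripper, its lowest edge about 14 cm above the folded lid (calculated, and consistent with the side view); the sander and everything else I could see stayed where it was, and I handed the job in at about 8 s.

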